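Seat a circuit board in the corner of an inspection jig

TASK

Pick up the larger circuit board and lay it flat on the metal jig plate with its plain short edge towards the short stop and its sockets away from it, then press it into the corner so that one edge bears flush on the short stop and the adjoining edge bears flush on the long stop. Finish while still holding the board pressed firmly against both stops: do not let go or ease off. Leave the smaller board and the other things on the desk where they are.

Things in the scene. Friction and masses are not known exactly. Their poses are not given: they have to be found in the camera images.
- main_board: larger circuit board, loose, 0.17 to 0.34 kg: green board on an aluminium back plate, together 100 (x) x 80 (y) x 8 mm, flat on the desk. Origin: centre of its underside, z up. Heatsink on its middle. Two steel sockets, up to z = 20 mm, overhang the -x short edge by 6 mm; the +x short edge and both long edges are plain. Other parts are lower and over 30 mm from the middle along x
- board_corner (a point): bottom corner of the larger board, where its plain +x short edge and its -y long edge meet, at (50, -40, 0) mm in the board's frame; same axes as the board. This corner goes to the corner of the jig
- heatsink_top (a point): centre of the top of the larger board's finned aluminium heatsink, 38 mm above the board's underside, axes as the board. The heatsink is 44 (x) x 30 (y) mm, from z = 8 to 38 mm above the underside, centred on the board, with clear board on both its y sides: grip it across y from above
- jig: fixed aluminium jig plate 180 (x) x 160 (y) x 12 mm on the desk, with two steel stops on it; plate, stops and the larger board's underside and edges slide on each other with friction about 0.25. Origin: centre of its underside; z up; its x axis points roughly away from the robot, turned up to 0.4 rad either way
- end_stop: the short stop, fixed on the jig plate: steel bar 15 (x) x 80 (y) x 12 mm standing 12 mm above the plate, across its +x side. Origin: centre of its underside; axes as the jig. Its working face looks to the jig's -x, 7.5 mm from its origin
- side_stop: the long stop, fixed on the jig plate: steel bar 100 (x) x 15 (y) x 12 mm standing 12 mm above the plate, along its -y side. Origin: centre of its underside; axes as the jig. Its working face looks to the jig's +y, 7.5 mm from its origin
- jig_corner (a point): the point on top of the jig plate (12 mm above the desk) where the lines of the two working faces meet, at (70, -60, 12) mm in the jig's frame; axes as the jig. The board lies to its -x and +y. The bars themselves stop 10 mm short of it, leaving an open corner
- spare_board: the smaller circuit board, loose: same make, 70 x 55 x 8 mm, heatsink 30 x 22 mm up to 26 mm, sockets overhanging its -x edge by 6 mm; not to be used. Origin: centre of its underside
- mouse: black computer mouse, 100 x 58 x 30 mm, loose. Origin: centre of its underside
- power_adapter: white power adapter block, 90 x 45 x 28 mm, loose. Origin: centre of its underside
Not all that is in view belongs to the job. What is shaped like the jig but brown or purple is not meant.

How it is judged:
By the outcome, as a careful person would: the job done as asked, in the order asked, and still so for the second after the job is handed in, while the arm keeps its last pose, push and grip.
It also fails if it takes over 51 s, if anything falls off the work surface, if the arm or the gripper's body presses on something with over 40 N, if the wrist force passes 120 N, or if a joint passes its speed limit or range.

ROBOT

A 6-joint arm with a two-finger parallel gripper is mounted at the origin on the work surface. World frame = base frame: x ahead of the robot, y to its left, z up, the work surface at z = 0. Lengths are in m, angles in rad, forces in N, time in s.
With the tool pointing down it reaches from about 0.3 to 0.875 m from the base axis. Payload 6.4 kg.
Tool frame: the origin (TCP) lies between the finger pads; the fingertips stand 25 mm ahead of it and the grasp point (between the pads) lies 6 mm ahead of it; y points along the fingers, x is the direction in which the jaws open and shut, and the axes are right-handed (so a half turn about y gives the same grasp; the last joint's range is limited). The gripper opens to 85 mm and grips with 20 to 120 N. Pads are 22 mm wide; open, the fingers measure 114 mm over their backs; the gripper's body (76 mm by 85 mm) begins 54 mm behind the grasp point. The pads swing forward as they close: fully open they stand 13 mm farther back than shut.
Start: joints at [0.92, 0.181, 1.607, -0, 1.354, -0.206], TCP at [0.247, 0.519, 0.256] pointing down, gripper open.
Joint ranges: [-2.99, 2.99], [-0.89, 2.07], [0.3, 2.58], [-1.14, 4.28], [0, 2.63], [-3.12, 3.12]. Speed limits (rad/s): [2.57, 2.57, 3.01, 3.14, 3.14, 3.14].

INTERFACE

Orientations are given as a unit quaternion [w, x, y, z].
In Python, from bench import ctrl, vision, ticket, find_in, regions_of, pinpoint gives the robot as it stands.
- The arm moves only by the tool apply_moves, never from a script. Its argument "increments" is a list of rows, each an object of numbers: "x", "y", "z": the shift along the tool's x, y, z in cm; "ax", "ay", "az": the turn, a rotation vector about the tool's x, y, z in rad; "grip": the closure, from 0 (fully open) to 1 (shut). A call has 1 to 12 rows; each row is the pose to reach, as a shift and turn from the pose measured when the call began, along the tool's axes at that moment; what a row does not reach only later rows make up. A row lasts 1/8 s, in which the tool goes at most 62.5 mm and 10.7 degrees, less where a joint would pass 70% of its speed; a pose out of reach is approached as far as the arm can. A call with a gripper value outside its range is refused whole. The fingers move at their own pace and stop on an object; the grip force is fixed at half the most. Time passes only in rows, so rows that repeat a pose let the fingers close. It gives the time, the measured TCP pose, the force and the opening at its end, in the units of the state.
- ctrl.get_obs(): the state, without advancing time (a new reading comes with each control period).
- vision.camera(name): name is "scene" or "top"; returns the picture (420x560x3 uint8, red, green, blue); there is no depth.
- vision.camera_params(name): a dict with "intrinsics" (3x3 intrinsics, pixels), "k1" (the pictures are not rectified: a ray, as slopes to the right and down, at radius r is drawn at 1 + k1 r^2 times it, then the intrinsics apply), "R" (3x3) and "t" (3): a world point X has camera coordinates R X + t. Camera axes: x right, y down, z forward; pixel columns grow to the right and rows downward; lengths in m; the calibration is good to about 2 mm. A picture is of the moment at which its call begins. camera_params takes no time and is no camera call.
- ticket.hand_in(): hands the job in, once; it reports no verdict.
Trained networks look in the newest picture that a camera, given by its name, has taken for a name from the list of things; names that differ only in an ending like _2 or _b are one class to them, and where a whole thing is asked for, a point or a joint stands for the part that bears it (a point fixed in the world has none). Each returns a list of dicts, best first, with "p" (0 to 1); they miss things now and then, are a little off and sometimes report something else, mostly with a low value. They report only what shows in the picture. A call takes as long as a camera call. They do not tell look-alikes from the thing itself.
- find_in(camera, query): "rect" ([centre column, centre row, width, height] in pixels, round what is visible of it).
- regions_of(camera, query): "mask" (420x560 bool, what is visible of it) and "rect" ([centre column, centre row, width, height] in pixels, round what is visible of it).
- pinpoint(camera, query): "xy" ([column, row] in pixels: a listed point, or the origin of a listed thing).
The state is a dict: "time_s": time; "q": joint angles; "dq": joint speeds; "joint_efforts": joint torques, N m; "eef_pos": TCP position; "eef_rot": TCP orientation; "wrist_force": force on the tool from outside, world axes, zero at the start; "torque": the same for the moment, N m; "opening": opening from 0.0 (shut) to 1.0 (fully open).
Only numpy, scipy, OpenCV 4.12 (cv2) and the standard library are available. Lean on these libraries where they do the work, as an engineer would, in place of code of your own. Each camera call takes 0.05 s, during which the arm holds its last target.

## Working session

There is one attempt and no reset: what is moved stays moved. The work goes in short steps, Python scripts to look and compute and a tool call to move; the robot and the scene stay as the last step left them, time stands still between calls to the robot, and variables do not carry over. Pictures are saved under pics/ and viewed, and the job is handed in when it is done.

Besides the shell and the picture viewer there is one more tool, called after ">>>" as name([rows], argument=value, ...), one row to a line, values as JSON. apply_moves: Moves the arm, as the interface text tells. Its arguments: {"type":"object","properties":{"increments":{"type":"array","items":{"type":"object","properties":{"x":{"type":"number"},"y":{"type":"number"},"z":{"type":"number"},"ax":{"type":"number"},"ay":{"type":"number"},"az":{"type":"number"},"grip":{"type":"number"}}}}},"required":["increments"]}

```bash
ls; mkdir -p pics; python3 - <<'E'
from bench import ctrl, vision
import cv2
print(ctrl.get_obs())
for n in ("scene","top"):
    im=vision.camera(n); cv2.imwrite(f"pics/{n}0.png",cv2.resize(im[:,:,::-1],None,fx=1.4,fy=1.4,interpolation=cv2.INTER_CUBIC)); 
    cv2.imwrite(f"raw_{n}0.png",im[:,:,::-1]); print(n,vision.camera_params(n))
E
```

```text
pics
{'time_s': 0.0, 'q': array([ 9.19700073e-01,  1.81582454e-01,  1.60803726e+00,  3.69234123e-06,
        1.35382384e+00, -2.06294671e-01]), 'dq': array([-4.33230018e-04, -2.64843013e-04, -5.04453073e-05,  4.58954622e-04,
        1.77759748e-03, -7.43378151e-06]), 'joint_efforts': array([-1.19263546e-03, -4.44884598e+01, -3.51331758e+01, -5.45230687e-04,
        9.41390317e-03,  3.48353922e-06]), 'eef_pos': array([0.24706096, 0.51862672, 0.25534671]), 'eef_rot': array([-0.5977439 ,  0.59819852,  0.37678535, -0.37801264]), 'wrist_force': array([-0.35165186,  0.74915159,  0.81971208]), 'torque': array([ 0.05421796,  0.01952672, -0.00921166]), 'opening': 1.0047269553281326}
scene {'intrinsics': array([[398.43475262,   0.        , 276.65648178],
       [  0.        , 398.43475262, 201.02457616],
       [  0.        ,   0.        ,   1.        ]]), 'k1': -0.047767406071090604, 'R': array([[-0.21643315,  0.97620228,  0.01363062],
       [ 0.7463089 ,  0.17443253, -0.64233661],
       [-0.62942809, -0.12885028, -0.76630143]]), 't': array([ 0.11526798, -0.33484081,  1.42566949])}
top {'intrinsics': array([[453.82171762,   0.        , 281.40313997],
       [  0.        , 453.82171762, 208.09044453],
       [  0.        ,   0.        ,   1.        ]]), 'k1': -0.05172495265702068, 'R': array([[ 7.34281510e-03, -9.99971950e-01,  1.47731764e-03],
       [-9.86921209e-01, -7.48488165e-03, -1.61029509e-01],
       [ 1.61036050e-01, -2.75586205e-04, -9.86948486e-01]]), 't': array([-0.02835251,  0.51504485,  0.92532339])}
```

View pics/scene0.png

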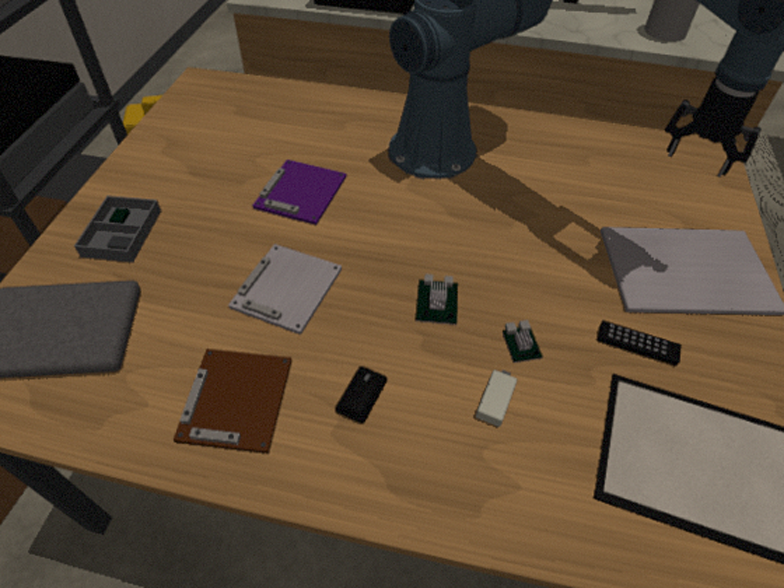

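View pics/top0.png

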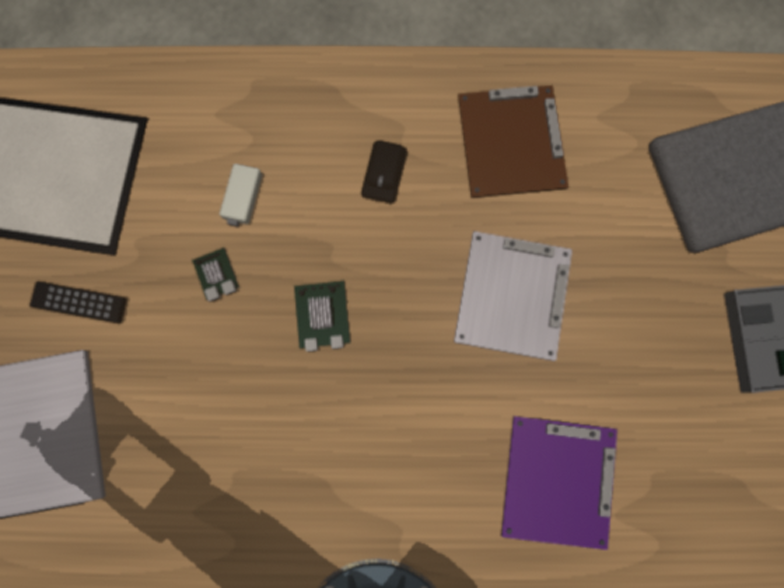

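```bash
cat > h.py <<'E'
import numpy as np, cv2
from scipy.spatial.transform import Rotation as Rn
from bench import ctrl, vision, ticket, find_in, regions_of, pinpoint
P={n:vision.camera_params(n) for n in("scene","top")}
def D(n): return np.array([P[n]["k1"],0,0,0,0.])
def px2w(n,uv,z):
    p=P[n]; K=p["intrinsics"]
    # distortion: drawn = (1+k1 r^2)*slope -> cv2 model
    s=cv2.undistortPoints(np.array(uv,float).reshape(-1,1,2),K,D(n)).reshape(-1,2)
    d=np.c_[s,np.ones(len(s))]@p["R"]; c=-p["R"].T@p["t"]
    return c+d*((z-c[2])/d[:,2])[:,None]
def w2px(n,X):
    p=P[n]; return cv2.projectPoints(np.array(X,float).reshape(-1,1,3),cv2.Rodrigues(p["R"])[0],p["t"],p["intrinsics"],D(n))[0].reshape(-1,2)
def rot(q): return Rn.from_quat([q[1],q[2],q[3],q[0]])
E
python3 - <<'E'
from h import *
np.set_printoptions(precision=3,suppress=True)
print(rot(ctrl.get_obs()["eef_rot"]).as_matrix())
for n in("scene","top"):
  for q in ("main_board","board_corner","heatsink_top","jig_corner","jig","end_stop","side_stop","spare_board"):
    print(n,q,[(np.round(r["xy"],1),round(r["p"],2)) for r in pinpoint(n,q)])
E
```

```text
[[ 0.43  -0.001 -0.903]
 [ 0.903 -0.001  0.43 ]
 [-0.002 -1.     0.   ]]
scene main_board [(array([309.6, 211.9]), 0.93)]
scene board_corner [(array([295.5, 230.9]), 0.75)]
scene heatsink_top [(array([315.5, 204.7]), 0.87), (array([184. , 198.8]), 0.71)]
scene jig_corner [(array([174.8, 215. ]), 0.77), (array([130.1, 308. ]), 0.57), (array([189.4, 144. ]), 0.56)]
scene jig [(array([166.8, 280.5]), 0.82), (array([214.7, 135.1]), 0.71), (array([205. , 205.8]), 0.6)]
scene end_stop [(array([155. , 310.5]), 0.74), (array([188.9, 221.3]), 0.73), (array([200.2, 148.6]), 0.54)]
scene side_stop [(array([140.3, 284.4]), 0.56), (array([184.5, 198.3]), 0.51), (array([194.6, 132.8]), 0.51)]
scene spare_board [(array([368.9, 246.5]), 0.86), (array([204.1, 208.1]), 0.19)]
top main_board [(array([230.5, 224.3]), 0.87)]
top board_corner [(array([246.4, 202.1]), 0.63)]
top heatsink_top [(array([227.8, 224. ]), 0.97)]
top jig_corner [(array([429.6, 315.1]), 0.83), (array([386.4,  67.9]), 0.8), (array([398.4, 187.1]), 0.57)]
top jig [(array([366.8, 212.4]), 0.92), (array([398.3, 337.6]), 0.88), (array([368.8, 103. ]), 0.71)]
top end_stop [(array([367.4,  67.9]), 0.68), (array([376.6, 176.7]), 0.64), (array([406.6, 309.1]), 0.64)]
top side_stop [(array([391.5,  90.6]), 0.8), (array([433.1, 344.8]), 0.65), (array([401.6, 213. ]), 0.54)]
top spare_board [(array([154.6, 195.8]), 0.78), (array([226.3, 225.3]), 0.75)]
```

```bash
python3 - <<'E'
import cv2,numpy as np
im=cv2.imread("raw_top0.png")
a=cv2.resize(im[190:260,200:260],None,fx=8,fy=8,interpolation=cv2.INTER_CUBIC)
cv2.imwrite("pics/b.png",a)
a=cv2.resize(im[160:262,318:416],None,fx=5.8,fy=5.8,interpolation=cv2.INTER_CUBIC)
cv2.imwrite("pics/j.png",a)
E
python3 - <<'E'
from h import *
np.set_printoptions(precision=4,suppress=True)
for q in("main_board","jig"):
  r=regions_of("top",q)
  for x in r[:3]:
    m=x["mask"].astype(np.uint8); c=max(cv2.findContours(m,0,1)[0],key=cv2.contourArea)
    print(q,round(x["p"],2),np.round(x["rect"],1),cv2.minAreaRect(c))
    b=cv2.boxPoints(cv2.minAreaRect(c)); print(b); print(px2w("top",b,0.010))
for n in("scene","top"):
  print(n,px2w(n,[[315.5,204.7]] if n=="scene" else [[227.8,224]],0.038))
E
```

```text
main_board 0.69 [227.6 227.3  36.9  47.3] ((229.351318359375, 226.07411193847656), (47.859886169433594, 36.33490753173828), 83.48019409179688)
[[208.5842 204.3618]
 [244.6841 200.2361]
 [250.1184 247.7864]
 [214.0185 251.9121]]
[[0.5275 0.1363 0.01  ]
 [0.5374 0.0567 0.01  ]
 [0.4325 0.0428 0.01  ]
 [0.4229 0.121  0.01  ]]
jig 0.85 [398.6 342.4  84.5  93.2] ((399.6314392089844, 344.2185974121094), (77.72048950195312, 87.69381713867188), 5.856013774871826)
[[356.5003 383.8718]
 [365.4477 296.6356]
 [442.7625 304.5654]
 [433.8152 391.8016]]
[[ 0.1494 -0.1842  0.01  ]
 [ 0.3296 -0.206   0.01  ]
 [ 0.3131 -0.3726  0.01  ]
 [ 0.1328 -0.3467  0.01  ]]
jig 0.81 [367.6 212.6  80.9  93.1] ((366.1362609863281, 211.10968017578125), (73.7735824584961, 81.45337677001953), 9.782407760620117)
[[322.8661 244.9769]
 [336.7055 164.7078]
 [409.4065 177.2425]
 [395.567  257.5115]]
[[ 0.4398 -0.1153  0.01  ]
 [ 0.6198 -0.1477  0.01  ]
 [ 0.5925 -0.3104  0.01  ]
 [ 0.4135 -0.2733  0.01  ]]
scene [[0.4727 0.0948 0.038 ]]
top [[0.4807 0.0893 0.038 ]]
```

View pics/b.png

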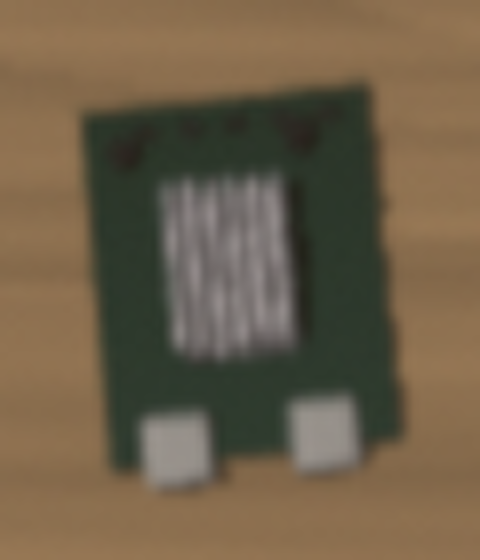

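View pics/j.png

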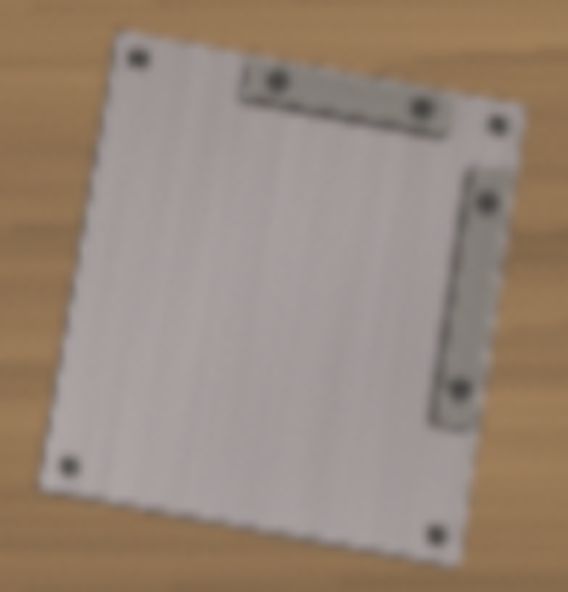

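```bash
cat > fit.py <<'E'
from h import *
def fit(n,pts,off,f,z,model):
    uv=(np.array(pts)+.5)/f-.5+np.array(off)
    W=px2w(n,uv,z)[:,:2]; M=np.array(model,float)/1000
    Mc=M-M.mean(0); Wc=W-W.mean(0)
    H=Mc.T@Wc; th=np.arctan2(H[0,1]-H[1,0],H[0,0]+H[1,1])
    R=np.array([[np.cos(th),-np.sin(th)],[np.sin(th),np.cos(th)]])
    c=W.mean(0)-R@M.mean(0)
    return c,th,(W-(c+M@R.T))*1000
E
python3 - <<'E'
from fit import *
np.set_printoptions(precision=4,suppress=True)
print("board",fit("top",[(82,115),(368,85),(402,438),(112,470)],(200,190),8,.008,[(50,40),(50,-40),(-50,-40),(-50,40)]))
print("heat",fit("top",[(160,178),(288,172),(298,345),(176,358)],(200,190),8,.038,[(22,15),(22,-15),(-22,-15),(-22,15)]))
print("jig",fit("top",[(118,32),(524,104),(460,565),(40,490)],(318,160),5.8,.012,[(90,80),(90,-80),(-90,-80),(-90,80)]))
print("stops inner?",px2w("top",(np.array([(238,102),(445,136),(466,168),(430,425)])+.5)/5.8-.5+[318,160],.024))
im=cv2.imread("raw_scene0.png")
cv2.imwrite("pics/sb.png",cv2.resize(im[190:240,285:340],None,fx=10,fy=10,interpolation=cv2.INTER_CUBIC))
cv2.imwrite("pics/sj.png",cv2.resize(im[165:245,155:253],None,fx=7,fy=7,interpolation=cv2.INTER_CUBIC))
E
```

```text
board (array([0.4845, 0.0888]), np.float64(0.11522810667190687), array([[-0.6785, -0.362 ],
       [-0.8634,  0.1328],
       [ 0.8617,  0.4296],
       [ 0.6801, -0.2004]]))
heat (array([0.4841, 0.0882]), np.float64(0.09403267454772817), array([[ 2.2297,  2.4496],
       [ 1.2979, -1.8915],
       [-1.3089, -1.4966],
       [-2.2186,  0.9385]]))
jig (array([ 0.5165, -0.2128]), np.float64(-0.17277446821625386), array([[-0.4993, -0.7284],
       [-0.0076,  0.5682],
       [ 0.4423,  0.3196],
       [ 0.0646, -0.1594]]))
stops inner? [[ 0.5883 -0.1938  0.024 ]
 [ 0.5758 -0.2723  0.024 ]
 [ 0.5635 -0.2799  0.024 ]
 [ 0.4658 -0.2631  0.024 ]]
```

View pics/sb.png

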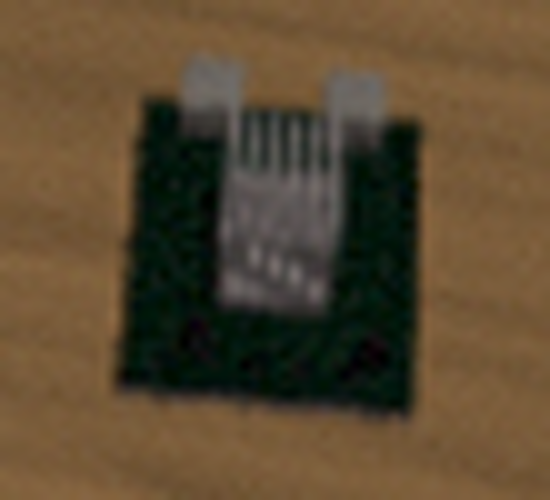

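View pics/sj.png

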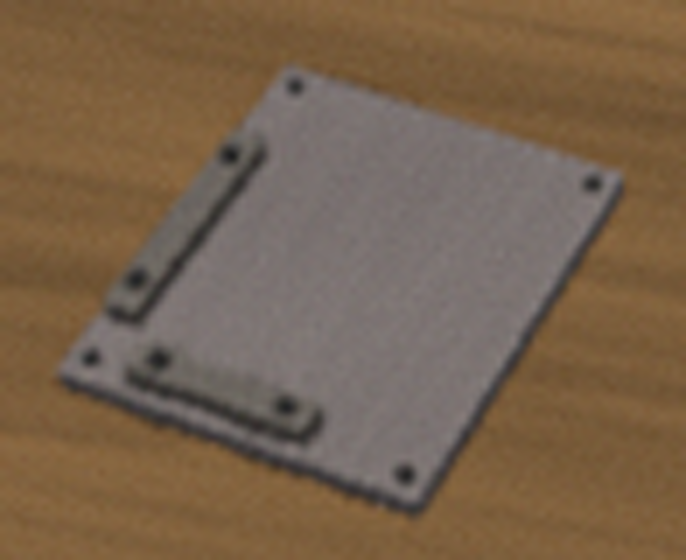

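```bash
python3 - <<'E'
from fit import *
np.set_printoptions(precision=4,suppress=True)
print("board",fit("scene",[(148,98),(418,122),(410,400),(120,378)],(285,190),10,.008,[(-50,-40),(-50,40),(50,40),(50,-40)]))
print("jig",fit("scene",[(62,373),(290,68),(622,180),(416,500)],(155,165),7,.012,[(90,-80),(-90,-80),(-90,80),(90,80)]))
o=ctrl.get_obs(); print(o["time_s"])
E
```

```text
board (array([0.4833, 0.0892]), np.float64(0.11593010958721586), array([[ 0.2927,  1.7481],
       [ 0.8226, -1.137 ],
       [-1.1387, -1.314 ],
       [ 0.0234,  0.7029]]))
jig (array([ 0.5174, -0.2114]), np.float64(-0.17742768213360605), array([[-0.3355,  2.281 ],
       [ 0.9445,  0.7984],
       [ 2.0255, -1.2805],
       [-2.6344, -1.7989]]))
1.0
```

```bash
cat > mv.py <<'E'
from h import *
import sys
def inc(pos,yaw):
    o=ctrl.get_obs(); R=rot(o["eef_rot"]).as_matrix()
    x=np.array([np.cos(yaw),np.sin(yaw),0]); y=np.array([0,0,-1.]); T=np.c_[x,y,np.cross(x,y)]
    d=R.T@(np.array(pos)-o["eef_pos"])*100
    r=Rn.from_matrix(R.T@T).as_rotvec()
    print("t",round(o["time_s"],2),"pos",np.round(o["eef_pos"],4),"yaw",round(np.arctan2(R[1,0],R[0,0]),4),"f",np.round(o["wrist_force"],1),"tau",np.round(o["torque"],2),"open",round(o["opening"],3))
    print("xyz cm",np.round(d,2),"rot",np.round(r,4))
B=(0.4842,0.0890,0.115); J=(0.5168,-0.2122,-0.174)
def jig(x,y): # mm in jig frame -> world xy
    c,s=np.cos(J[2]),np.sin(J[2]); return np.array([J[0]+(c*x-s*y)/1000,J[1]+(s*x+c*y)/1000])
E
python3 - <<'E'
from mv import *
inc([B[0],B[1],0.13],B[2]+np.pi/2)
inc([B[0],B[1],0.037],B[2]+np.pi/2)
E
```

```text
t 1.0 pos [0.2474 0.5191 0.2563] yaw 1.126 f [-0.6 -0.2 -0.2] tau [-0.02 -0.04  0.04] open 1.003
xyz cm [-28.63  12.63 -39.88] rot [-0.     -0.5598  0.    ]
t 1.0 pos [0.2474 0.5191 0.2563] yaw 1.126 f [-0.6 -0.2 -0.2] tau [-0.02 -0.04  0.04] open 1.003
xyz cm [-28.63  21.93 -39.88] rot [-0.     -0.5598  0.    ]
```

>>> apply_moves([
  {"x": -28.63, "y": 12.63, "z": -39.88, "ay": -0.56, "grip": 0},
  {"x": -28.63, "y": 12.63, "z": -39.88, "ay": -0.56, "grip": 0},
  {"x": -28.63, "y": 12.63, "z": -39.88, "ay": -0.56, "grip": 0},
  {"x": -28.63, "y": 12.63, "z": -39.88, "ay": -0.56, "grip": 0},
  {"x": -28.63, "y": 12.63, "z": -39.88, "ay": -0.56, "grip": 0},
  {"x": -28.63, "y": 12.63, "z": -39.88, "ay": -0.56, "grip": 0},
  {"x": -28.63, "y": 12.63, "z": -39.88, "ay": -0.56, "grip": 0},
  {"x": -28.63, "y": 12.63, "z": -39.88, "ay": -0.56, "grip": 0},
  {"x": -28.63, "y": 12.63, "z": -39.88, "ay": -0.56, "grip": 0},
  {"x": -28.63, "y": 12.63, "z": -39.88, "ay": -0.56, "grip": 0},
  {"x": -28.63, "y": 12.63, "z": -39.88, "ay": -0.56, "grip": 0},
  {"x": -28.63, "y": 12.63, "z": -39.88, "ay": -0.56, "grip": 0},
])

```text
invalid input
```

```bash
python3 - <<'E'
from mv import *
inc([B[0],B[1],0.037],B[2]+np.pi/2)
E
```

```text
t 1.0 pos [0.2474 0.5191 0.2563] yaw 1.126 f [-0.6 -0.2 -0.2] tau [-0.02 -0.04  0.04] open 1.003
xyz cm [-28.63  21.93 -39.88] rot [-0.     -0.5598  0.    ]
```

>>> apply_moves([
  {"x": -3.6, "y": 1.6, "z": -5.0, "ax": 0, "ay": -0.07, "az": 0, "grip": 0},
  {"x": -7.2, "y": 3.2, "z": -10.0, "ax": 0, "ay": -0.14, "az": 0, "grip": 0},
])

```text
time_s: 1.25
eef_pos: [0.3059, 0.4122, 0.2247]
eef_rot: [-0.569, 0.569, 0.42, -0.419]
wrist_force: [1.1, 0.8, 0.1]
opening: 1.002
```

```bash
python3 - <<'E'
from mv import *
inc([B[0],B[1],0.13],B[2]+np.pi/2)
E
```

```text
t 1.25 pos [0.3059 0.4122 0.2247] yaw 1.2706 f [1.1 0.8 0.1] tau [ 0.   -0.02  0.05] open 1.002
xyz cm [-25.61   9.47 -26.58] rot [ 0.0009 -0.4152  0.0005]
```

>>> apply_moves([
  {"x": -4.2, "y": 1.6, "z": -4.4, "ax": 0, "ay": -0.07, "az": 0, "grip": 0},
  {"x": -8.5, "y": 3.2, "z": -8.9, "ax": 0, "ay": -0.14, "az": 0, "grip": 0},
  {"x": -12.8, "y": 4.8, "z": -13.3, "ax": 0, "ay": -0.21, "az": 0, "grip": 0},
  {"x": -17.0, "y": 6.4, "z": -17.7, "ax": 0, "ay": -0.28, "az": 0, "grip": 0},
  {"x": -21.3, "y": 8.0, "z": -22.1, "ax": 0, "ay": -0.35, "az": 0, "grip": 0},
  {"x": -25.6, "y": 9.5, "z": -26.6, "ax": 0, "ay": -0.415, "az": 0, "grip": 0},
  {"x": -25.6, "y": 9.5, "z": -26.6, "ax": 0, "ay": -0.415, "az": 0, "grip": 0},
  {"x": -25.6, "y": 9.5, "z": -26.6, "ax": 0, "ay": -0.415, "az": 0, "grip": 0},
])

```text
time_s: 2.25
eef_pos: [0.4842, 0.0889, 0.1295]
eef_rot: [-0.471, 0.471, 0.528, -0.527]
wrist_force: [0.1, 1.5, -0.1]
opening: 0.999
```

```bash
python3 - <<'E'
from mv import *
inc([B[0],B[1],0.037],B[2]+np.pi/2)
E
```

```text
t 2.25 pos [0.4842 0.0889 0.1295] yaw 1.6834 f [ 0.1  1.5 -0.1] tau [-0.05 -0.    0.03] open 0.999
xyz cm [0.01 9.25 0.  ] rot [ 0.0002 -0.0024  0.0008]
```

>>> apply_moves([
  {"x": 0, "y": 3.5, "z": 0, "ax": 0, "ay": -0.002, "az": 0, "grip": 0},
  {"x": 0, "y": 6.5, "z": 0, "ax": 0, "ay": -0.002, "az": 0, "grip": 0},
  {"x": 0, "y": 8.5, "z": 0, "ax": 0, "ay": -0.002, "az": 0, "grip": 0},
  {"x": 0, "y": 9.2, "z": 0, "ax": 0, "ay": -0.002, "az": 0, "grip": 0},
  {"x": 0, "y": 9.2, "z": 0, "ax": 0, "ay": -0.002, "az": 0, "grip": 0},
])

```text
time_s: 2.88
eef_pos: [0.484, 0.0899, 0.0378]
eef_rot: [-0.47, 0.47, 0.528, -0.528]
wrist_force: [-0.3, 0.3, 0.6]
opening: 1.001
```

```bash
python3 - <<'E'
from mv import *
im=vision.camera("scene"); cv2.imwrite("pics/g1.png",cv2.resize(im[120:260,240:400,::-1],None,fx=4,fy=4,interpolation=cv2.INTER_CUBIC))
inc([B[0],B[1],0.037],B[2]+np.pi/2)
E
```

```text
t 2.92 pos [0.4846 0.0897 0.0383] yaw 1.6866 f [-0.1  0.4 -0.4] tau [ 0.01 -0.02 -0.03] open 0.999
xyz cm [-0.06  0.13  0.05] rot [0.0013 0.0008 0.0007]
```

View pics/g1.png

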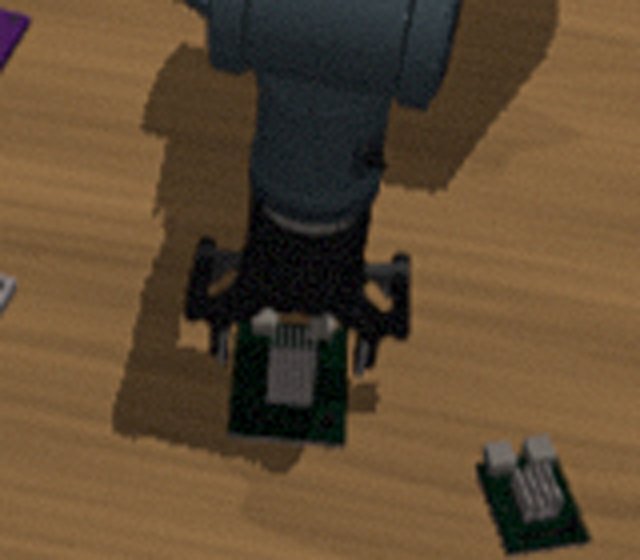

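The picture shows the open fingers on either side of the larger board (heatsink at crop 290,372), centred across it. I'll close now.

>>> apply_moves([
  {"x": -0.05, "y": 0.1, "z": 0, "ax": 0, "ay": 0, "az": 0, "grip": 1},
  {"x": -0.05, "y": 0.1, "z": 0, "ax": 0, "ay": 0, "az": 0, "grip": 1},
  {"x": -0.05, "y": 0.1, "z": 0, "ax": 0, "ay": 0, "az": 0, "grip": 1},
  {"x": -0.05, "y": 0.1, "z": 0, "ax": 0, "ay": 0, "az": 0, "grip": 1},
  {"x": -0.05, "y": 0.1, "z": 0, "ax": 0, "ay": 0, "az": 0, "grip": 1},
  {"x": -0.05, "y": 0.1, "z": 0, "ax": 0, "ay": 0, "az": 0, "grip": 1},
  {"x": -0.05, "y": 0.1, "z": 0, "ax": 0, "ay": 0, "az": 0, "grip": 1},
  {"x": -0.05, "y": 0.1, "z": 0, "ax": 0, "ay": 0, "az": 0, "grip": 1},
])

```text
time_s: 3.92
eef_pos: [0.4852, 0.0891, 0.0379]
eef_rot: [-0.47, 0.471, 0.529, -0.527]
wrist_force: [-0.9, 0.2, 6.0]
opening: 0.337
```

```bash
python3 - <<'E'
from mv import *
inc([B[0],B[1],0.037],B[2]+np.pi/2)
E
```

```text
t 3.92 pos [0.4852 0.0891 0.0379] yaw 1.6865 f [-0.9  0.2  6. ] tau [-0.08  0.21 -0.04] open 0.337
xyz cm [-0.    0.09  0.1 ] rot [0.0023 0.0007 0.0005]
```

>>> apply_moves([
  {"x": 0, "y": -1, "z": 0, "ax": 0, "ay": 0, "az": 0, "grip": 1},
  {"x": 0, "y": -3, "z": 0, "ax": 0, "ay": 0, "az": 0, "grip": 1},
  {"x": 0, "y": -5, "z": 0, "ax": 0, "ay": 0, "az": 0, "grip": 1},
  {"x": 0, "y": -6, "z": 0, "ax": 0, "ay": 0, "az": 0, "grip": 1},
  {"x": 0, "y": -6, "z": 0, "ax": 0, "ay": 0, "az": 0, "grip": 1},
  {"x": 0, "y": -6, "z": 0, "ax": 0, "ay": 0, "az": 0, "grip": 1},
])

```text
time_s: 4.68
eef_pos: [0.4844, 0.0891, 0.0971]
eef_rot: [-0.47, 0.47, 0.528, -0.528]
wrist_force: [-0.7, -0.1, -3.3]
opening: 0.337
```

```bash
python3 - <<'E'
from mv import *
im=vision.camera("scene"); cv2.imwrite("pics/g2.png",cv2.resize(im[110:250,240:400,::-1],None,fx=4,fy=4,interpolation=cv2.INTER_CUBIC))
# target: board centre at jig (20,-20) when seated; pre at (8,-8)
p=jig(8,-8); inc([*p,0.10],J[2]+np.pi/2)
E
```

```text
t 4.72 pos [0.4843 0.0891 0.097 ] yaw 1.6864 f [-0.6  0.4 -2.5] tau [-0.02 -0.01  0.02] open 0.338
xyz cm [-31.3   -0.32  -0.29] rot [0.0005 0.2896 0.0009]
```

View pics/g2.png

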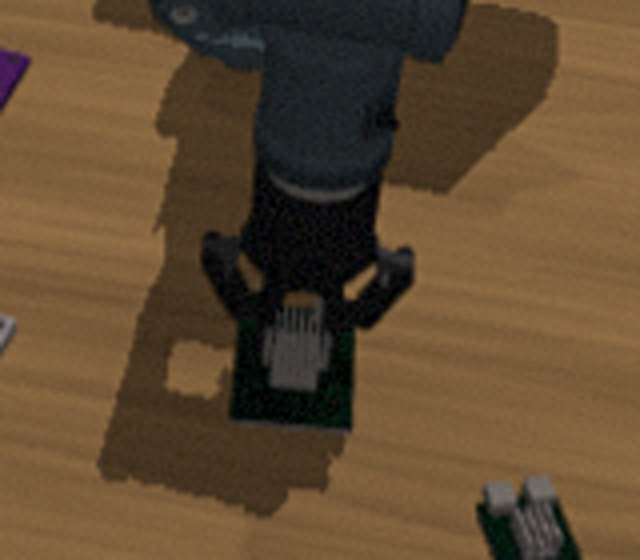

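>>> apply_moves([
  {"x": -3, "y": -0.3, "z": 0, "ax": 0, "ay": 0.03, "az": 0, "grip": 1},
  {"x": -8, "y": -0.3, "z": -0.1, "ax": 0, "ay": 0.08, "az": 0, "grip": 1},
  {"x": -13, "y": -0.3, "z": -0.2, "ax": 0, "ay": 0.13, "az": 0, "grip": 1},
  {"x": -18, "y": -0.3, "z": -0.2, "ax": 0, "ay": 0.18, "az": 0, "grip": 1},
  {"x": -23, "y": -0.3, "z": -0.3, "ax": 0, "ay": 0.23, "az": 0, "grip": 1},
  {"x": -27, "y": -0.3, "z": -0.3, "ax": 0, "ay": 0.27, "az": 0, "grip": 1},
  {"x": -30, "y": -0.3, "z": -0.3, "ax": 0, "ay": 0.29, "az": 0, "grip": 1},
  {"x": -31.3, "y": -0.3, "z": -0.3, "ax": 0, "ay": 0.29, "az": 0, "grip": 1},
  {"x": -31.3, "y": -0.3, "z": -0.3, "ax": 0, "ay": 0.29, "az": 0, "grip": 1},
  {"x": -31.3, "y": -0.3, "z": -0.3, "ax": 0, "ay": 0.29, "az": 0, "grip": 1},
])

```text
time_s: 5.98
eef_pos: [0.523, -0.22, 0.0993]
eef_rot: [0.542, -0.541, -0.455, 0.455]
wrist_force: [0.0, 0.3, -3.6]
opening: 0.343
```

```bash
python3 - <<'E'
from mv import *
im=vision.camera("scene"); cv2.imwrite("pics/g3.png",cv2.resize(im[120:260,130:290,::-1],None,fx=5,fy=5,interpolation=cv2.INTER_CUBIC)[:600])
im=vision.camera("top"); cv2.imwrite("pics/g3t.png",cv2.resize(im[150:270,310:430,::-1],None,fx=5,fy=5,interpolation=cv2.INTER_CUBIC))
p=jig(8,-8); inc([*p,0.055],J[2]+np.pi/2)
E
```

```text
t 6.08 pos [ 0.5233 -0.2201  0.0996] yaw 1.3979 f [-0.6 -0.1 -3. ] tau [ 0.01 -0.05 -0.01] open 0.339
xyz cm [-0.14  4.46 -0.03] rot [-0.0003  0.0011  0.0014]
```

View pics/g3.png

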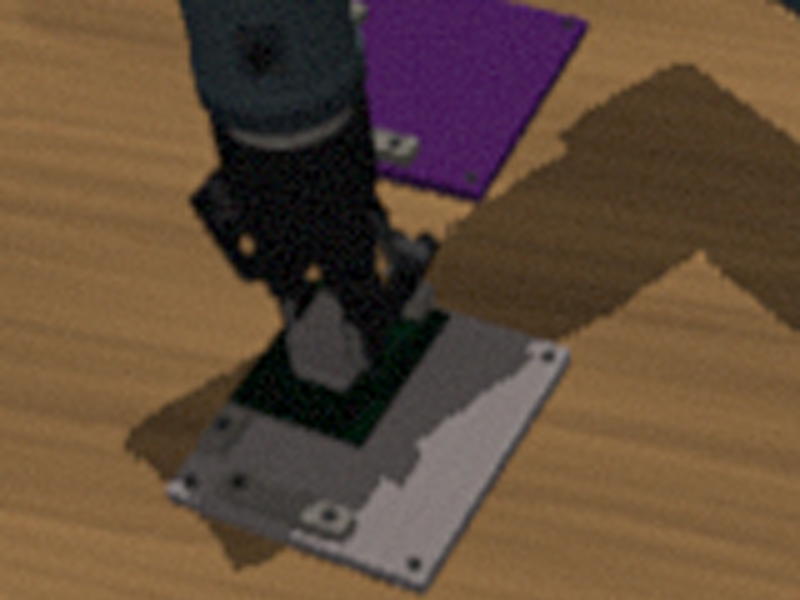

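View pics/g3t.png

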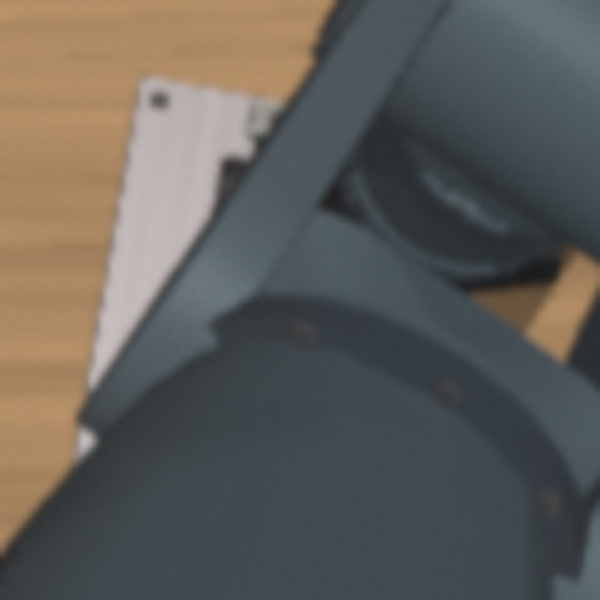

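>>> apply_moves([
  {"x": -0.1, "y": 2, "z": 0, "ax": 0, "ay": 0.001, "az": 0, "grip": 1},
  {"x": -0.1, "y": 3.8, "z": 0, "ax": 0, "ay": 0.001, "az": 0, "grip": 1},
  {"x": -0.1, "y": 4.6, "z": 0, "ax": 0, "ay": 0.001, "az": 0, "grip": 1},
  {"x": -0.1, "y": 4.6, "z": 0, "ax": 0, "ay": 0.001, "az": 0, "grip": 1},
  {"x": -0.1, "y": 4.6, "z": 0, "ax": 0, "ay": 0.001, "az": 0, "grip": 1},
])

```text
time_s: 6.7
eef_pos: [0.5235, -0.2213, 0.0541]
eef_rot: [0.542, -0.541, -0.455, 0.454]
wrist_force: [0.8, 0.1, -2.9]
opening: 0.343
```

```bash
python3 - <<'E'
from mv import *
p=jig(8,-8); inc([*p,0.05],J[2]+np.pi/2)
E
```

```text
t 6.7 pos [ 0.5235 -0.2213  0.0541] yaw 1.3969 f [ 0.8  0.1 -2.9] tau [ 0.03  0.02 -0.01] open 0.343
xyz cm [-0.02  0.41  0.02] rot [0.0005 0.0001 0.0011]
```

Lower slowly onto the plate.

>>> apply_moves([
  {"x": 0, "y": 0.2, "z": 0, "ax": 0, "ay": 0, "az": 0, "grip": 1},
  {"x": 0, "y": 0.4, "z": 0, "ax": 0, "ay": 0, "az": 0, "grip": 1},
  {"x": 0, "y": 0.5, "z": 0, "ax": 0, "ay": 0, "az": 0, "grip": 1},
  {"x": 0, "y": 0.5, "z": 0, "ax": 0, "ay": 0, "az": 0, "grip": 1},
])

```text
time_s: 7.2
eef_pos: [0.524, -0.2216, 0.0499]
eef_rot: [-0.541, 0.542, 0.455, -0.454]
wrist_force: [-1.8, 0.0, 4.5]
opening: 0.343
```

```bash
python3 - <<'E'
from mv import *
p=jig(20,-20); inc([*p,0.05],J[2]+np.pi/2)
E
```

```text
t 7.2 pos [ 0.524  -0.2216  0.0499] yaw 1.397 f [-1.8  0.   4.5] tau [ 0.11  0.28 -0.04] open 0.343
xyz cm [-1.2  -0.01 -1.12] rot [0.0017 0.0002 0.0005]
```

>>> apply_moves([
  {"x": -0.3, "y": 0.05, "z": -0.3, "ax": 0, "ay": 0, "az": 0, "grip": 1},
  {"x": -0.6, "y": 0.05, "z": -0.6, "ax": 0, "ay": 0, "az": 0, "grip": 1},
  {"x": -0.9, "y": 0.05, "z": -0.8, "ax": 0, "ay": 0, "az": 0, "grip": 1},
  {"x": -1.1, "y": 0.05, "z": -0.8, "ax": 0, "ay": 0, "az": 0, "grip": 1},
  {"x": -1.2, "y": 0.05, "z": -0.8, "ax": 0, "ay": 0, "az": 0, "grip": 1},
  {"x": -1.3, "y": 0.05, "z": -0.8, "ax": 0, "ay": 0, "az": 0, "grip": 1},
  {"x": -1.3, "y": 0.05, "z": -0.8, "ax": 0, "ay": 0, "az": 0, "grip": 1},
])

```text
time_s: 8.07
eef_pos: [0.5309, -0.2339, 0.05]
eef_rot: [-0.542, 0.542, 0.456, -0.453]
wrist_force: [4.0, 11.6, 8.0]
opening: 0.337
```

```bash
cat >> mv.py <<'E'
def st():
    p=jig(20,-20); inc([*p,0.05],J[2]+np.pi/2)
    o=ctrl.get_obs(); c,s=np.cos(J[2]),np.sin(J[2]); f=o["wrist_force"]
    d=o["eef_pos"][:2]-J[:2]
    print("jig f",np.round([c*f[0]+s*f[1],-s*f[0]+c*f[1],f[2]],1),"jig pos mm",np.round(1000*np.array([c*d[0]+s*d[1],-s*d[0]+c*d[1]]),1))
E
python3 -c "from mv import *; st()"
```

```text
t 8.07 pos [ 0.5309 -0.2339  0.05  ] yaw 1.3959 f [ 4.  11.6  8. ] tau [ 1.58 -0.5  -0.41] open 0.337
xyz cm [-0.1  -0.   -0.23] rot [ 0.0033 -0.0009  0.0039]
jig f [ 2.  12.1  8. ] jig pos mm [ 17.7 -19. ]
```

>>> apply_moves([
  {"x": -0.1, "y": 0.05, "z": -0.1, "ax": 0, "ay": 0.002, "az": 0, "grip": 1},
  {"x": -0.1, "y": 0.05, "z": -0.2, "ax": 0, "ay": 0.005, "az": 0, "grip": 1},
  {"x": -0.1, "y": 0.05, "z": -0.3, "ax": 0, "ay": 0.005, "az": 0, "grip": 1},
  {"x": -0.1, "y": 0.05, "z": -0.4, "ax": 0, "ay": 0.005, "az": 0, "grip": 1},
  {"x": -0.15, "y": 0.05, "z": -0.45, "ax": 0, "ay": 0.005, "az": 0, "grip": 1},
  {"x": -0.15, "y": 0.05, "z": -0.45, "ax": 0, "ay": 0.005, "az": 0, "grip": 1},
])

```text
time_s: 8.82
eef_pos: [0.5331, -0.2343, 0.0499]
eef_rot: [0.545, -0.54, -0.454, 0.452]
wrist_force: [-12.7, 11.0, 18.8]
opening: 0.338
```

```bash
python3 -c "from mv import *; st()"
```

```text
t 8.82 pos [ 0.5331 -0.2343  0.0499] yaw 1.3918 f [-12.7  11.   18.8] tau [ 1.01  1.8  -0.08] open 0.338
xyz cm [-0.1  -0.01 -0.02] rot [-0.0028 -0.005   0.0065]
jig f [-14.4   8.6  18.8] jig pos mm [ 19.8 -19. ]
```

>>> apply_moves([
  {"x": -0.2, "y": 0.08, "z": -0.25, "ax": 0, "ay": 0, "az": 0, "grip": 1},
  {"x": -0.3, "y": 0.08, "z": -0.3, "ax": 0, "ay": 0, "az": 0, "grip": 1},
  {"x": -0.35, "y": 0.08, "z": -0.35, "ax": 0, "ay": 0, "az": 0, "grip": 1},
  {"x": -0.35, "y": 0.08, "z": -0.35, "ax": 0, "ay": 0, "az": 0, "grip": 1},
  {"x": -0.35, "y": 0.08, "z": -0.35, "ax": 0, "ay": 0, "az": 0, "grip": 1},
  {"x": -0.35, "y": 0.08, "z": -0.35, "ax": 0, "ay": 0, "az": 0, "grip": 1},
])

```text
time_s: 9.57
eef_pos: [0.5332, -0.2345, 0.05]
eef_rot: [0.548, -0.537, -0.454, 0.453]
wrist_force: [-17.6, 18.5, 28.8]
opening: 0.34
```

```bash
python3 - <<'E'
from mv import *
st()
im=vision.camera("scene"); cv2.imwrite("pics/f.png",cv2.resize(im[165:260,150:260,::-1],None,fx=6,fy=6,interpolation=cv2.INTER_CUBIC))
st()
E
```

```text
t 9.57 pos [ 0.5332 -0.2345  0.05  ] yaw 1.3931 f [-17.6  18.5  28.8] tau [ 2.18  2.27 -0.  ] open 0.34
xyz cm [-0.08 -0.01  0.  ] rot [-0.0113 -0.0037  0.012 ]
jig f [-20.5  15.1  28.8] jig pos mm [ 20.  -19.2]
t 9.62 pos [ 0.5332 -0.2345  0.0499] yaw 1.3931 f [-16.3  18.1  29.6] tau [ 2.19  2.36 -0.07] open 0.34
xyz cm [-0.09 -0.01  0.  ] rot [-0.0113 -0.0036  0.012 ]
jig f [-19.2  15.   29.6] jig pos mm [ 20.  -19.1]
```

View pics/f.png

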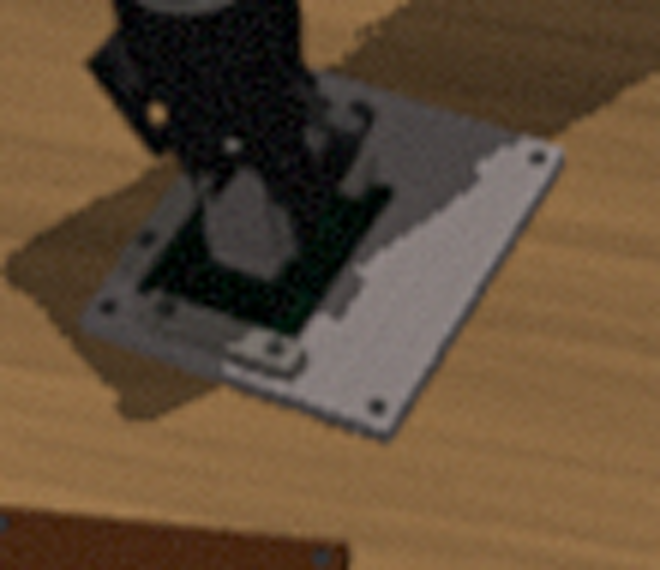

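>>> apply_moves([
  {"x": -0.35, "y": 0.08, "z": -0.35, "ax": -0.01, "ay": 0, "az": 0.01, "grip": 1},
  {"x": -0.4, "y": 0.07, "z": -0.35, "ax": -0.02, "ay": 0, "az": 0.018, "grip": 1},
  {"x": -0.45, "y": 0.07, "z": -0.38, "ax": -0.02, "ay": 0, "az": 0.018, "grip": 1},
  {"x": -0.45, "y": 0.07, "z": -0.38, "ax": -0.02, "ay": 0, "az": 0.018, "grip": 1},
  {"x": -0.45, "y": 0.07, "z": -0.38, "ax": -0.02, "ay": 0, "az": 0.018, "grip": 1},
  {"x": -0.45, "y": 0.07, "z": -0.38, "ax": -0.02, "ay": 0, "az": 0.018, "grip": 1},
  {"x": -0.45, "y": 0.07, "z": -0.38, "ax": -0.02, "ay": 0, "az": 0.018, "grip": 1},
])

```text
time_s: 10.5
eef_pos: [0.5331, -0.2343, 0.0498]
eef_rot: [0.543, -0.541, -0.454, 0.454]
wrist_force: [-16.8, 21.8, 32.1]
opening: 0.34
```

```bash
python3 -c "from mv import *; st()"
```

```text
t 10.5 pos [ 0.5331 -0.2343  0.0498] yaw 1.3937 f [-16.8  21.8  32.1] tau [ 3.77  2.49 -0.17] open 0.34
xyz cm [-0.11 -0.02 -0.01] rot [-0.0016 -0.0031  0.0024]
jig f [-20.3  18.6  32.1] jig pos mm [ 19.9 -18.9]
```

>>> apply_moves([
  {"x": -0.45, "y": 0.07, "z": -0.38, "ax": -0.01, "ay": 0.005, "az": 0.008, "grip": 1},
  {"x": -0.45, "y": 0.07, "z": -0.38, "ax": -0.01, "ay": 0.01, "az": 0.008, "grip": 1},
  {"x": -0.45, "y": 0.07, "z": -0.38, "ax": -0.01, "ay": 0.01, "az": 0.008, "grip": 1},
  {"x": -0.45, "y": 0.07, "z": -0.38, "ax": -0.01, "ay": 0.01, "az": 0.008, "grip": 1},
  {"x": -0.45, "y": 0.07, "z": -0.38, "ax": -0.01, "ay": 0.01, "az": 0.008, "grip": 1},
])

```text
time_s: 11.12
eef_pos: [0.5331, -0.2343, 0.0498]
eef_rot: [0.545, -0.543, -0.452, 0.452]
wrist_force: [-16.8, 21.0, 31.9]
opening: 0.341
```

```bash
python3 -c "from mv import *; st()"
```

```text
t 11.12 pos [ 0.5331 -0.2343  0.0498] yaw 1.3864 f [-16.8  21.   31.9] tau [3.73 2.42 0.76] open 0.341
xyz cm [-0.11 -0.02 -0.01] rot [-0.0017 -0.0104  0.0017]
jig f [-20.1  17.8  31.9] jig pos mm [ 19.9 -18.9]
```

>>> apply_moves([
  {"x": -0.45, "y": 0.06, "z": -0.38, "ax": -0.01, "ay": -0.003, "az": 0.008, "grip": 1},
  {"x": -0.48, "y": 0.05, "z": -0.4, "ax": -0.01, "ay": -0.005, "az": 0.008, "grip": 1},
  {"x": -0.5, "y": 0.04, "z": -0.42, "ax": -0.01, "ay": -0.005, "az": 0.008, "grip": 1},
  {"x": -0.5, "y": 0.04, "z": -0.42, "ax": -0.01, "ay": -0.005, "az": 0.008, "grip": 1},
  {"x": -0.5, "y": 0.04, "z": -0.42, "ax": -0.01, "ay": -0.005, "az": 0.008, "grip": 1},
  {"x": -0.5, "y": 0.04, "z": -0.42, "ax": -0.01, "ay": -0.005, "az": 0.008, "grip": 1},
  {"x": -0.5, "y": 0.04, "z": -0.42, "ax": -0.01, "ay": -0.005, "az": 0.008, "grip": 1},
  {"x": -0.5, "y": 0.04, "z": -0.42, "ax": -0.01, "ay": -0.005, "az": 0.008, "grip": 1},
])

```text
time_s: 12.12
eef_pos: [0.5331, -0.2343, 0.0498]
eef_rot: [0.544, -0.541, -0.454, 0.453]
wrist_force: [-17.0, 23.1, 31.6]
opening: 0.339
```

```bash
python3 - <<'E'
from mv import *
st()
im=vision.camera("scene"); cv2.imwrite("raw_f.png",im[:,:,::-1]); cv2.imwrite("pics/f2.png",cv2.resize(im[190:250,155:225,::-1],None,fx=9,fy=9,interpolation=cv2.INTER_CUBIC))
# overlay predicted seated board top outline on another
c=jig(0,0); a=cv2.resize(im[190:250,155:225,::-1],None,fx=9,fy=9,interpolation=cv2.INTER_CUBIC)
w=np.array([[*jig(x,y),.020] for x,y in[(70,-60),(70,20),(-30,20),(-30,-60)]])
u=((w2px("scene",w)-[155,190]+.5)*9-.5); cv2.polylines(a,[np.int32(u)],True,(0,0,255),1)
cv2.imwrite("pics/f3.png",a); st()
E
```

```text
t 12.12 pos [ 0.5331 -0.2343  0.0498] yaw 1.3923 f [-17.   23.1  31.6] tau [ 3.87  2.45 -0.01] open 0.339
xyz cm [-0.11 -0.02 -0.01] rot [-0.0024 -0.0045  0.0024]
jig f [-20.7  19.9  31.6] jig pos mm [ 19.9 -18.9]
t 12.18 pos [ 0.5331 -0.2343  0.0498] yaw 1.3924 f [-15.9  23.5  31.7] tau [3.87 2.43 0.01] open 0.338
xyz cm [-0.11 -0.02 -0.01] rot [-0.0025 -0.0044  0.0024]
jig f [-19.7  20.4  31.7] jig pos mm [ 19.9 -18.9]
```

View pics/f3.png

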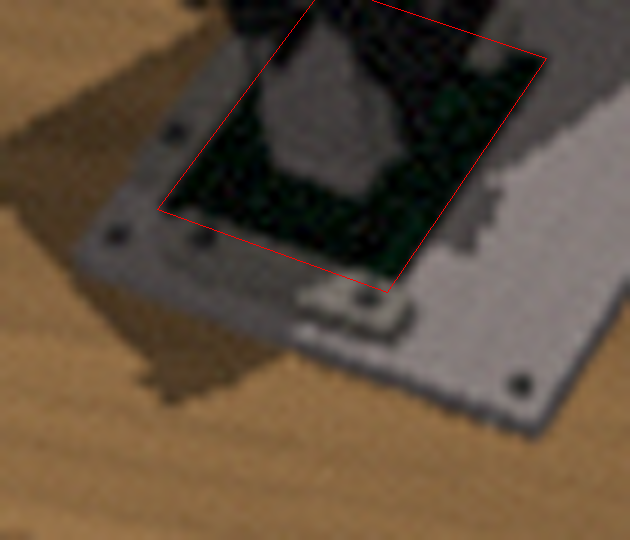

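```bash
python3 - <<'E'
from bench import ticket, ctrl
print(ticket.hand_in()); o=ctrl.get_obs(); print(o["time_s"],o["wrist_force"],o["opening"])
E
```

```text
the job is handed in; nothing more can be done
None
the job is handed in; nothing more can be done
```

I gripped the larger board by its heatsink and laid it flat on the metal jig plate, plain short edge towards the short stop. I then pressed it into the corner and handed the job in at about 12.2 s, still gripping and pushing.

**Last checks:**
- **Push:** about 20 N on the short stop, 20 N on the long stop and 32 N down. The extra push did not move the board, and the forces are well above what plate friction could account for.
- **Flushness:** torque about the vertical was about 0 and the tool was within about 2.5 mrad of vertical. The board's outline in the scene picture lay on the expected seated outline to about a pixel.
- **Grip:** the opening held steady at 0.34, which matches the heatsink's width.

**Disagreements and limits:**
- The measured seat was (19.9, -18.9) mm in the jig's frame, against (20, -20) mm expected. The 1 mm difference is within the calibration error.
- The top camera's view of the corner was blocked by the arm, so flushness rests on the forces, torque and scene camera only.
- My first move call was refused as invalid. Nothing moved because of it.
- I moved no other object, but I took no final picture of the rest of the desk.

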